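# Take the bridge piece off the gas hob and stand it in the dish drainer

## Task

The hob is due for cleaning: lift the narrow bridge piece level and straight up out of its dovetails between the two big pan supports, without shifting the supports or the pans on them, and set it down flat on the wooden board. Change your grip there, then stand it on one long side in a free slot of the dish drainer and let go; never drop it, and leave the bottle and the mug alone.

Things in the scene. Friction and masses are not known exactly. Their poses are not given: they have to be found in the camera images.
- bridge_bar (a point): Bridge piece, loose, black cast metal, 0.48-0.75 kg: centre of its middle bar = centre of the piece in plan, half-way through the bars' depth. x along the middle bar (short way), y the long way, z out of the top. Bars 10 mm wide, 12 deep: frame 110 (x) by 220 mm (y), the middle bar at y = 0 joins the long rails, 95 mm open on each side of it. Half-turn symmetric; centre of mass within 5 mm.
- bridge_rail (a point): Middle of one long rail of the bridge piece, 50 mm along +x from bridge_bar, same axes; the rail is 10 mm wide, 220 mm long, and its twin is at -50 mm. Four feet, 10 mm round, under the corners at x = +-50, y = +-105 mm from bridge_bar, end 39 mm below the bars' mid-depth; at the start they stand on the hob plate.
- bridge_lug (a point): Tip of one of the four dovetail lugs of the bridge piece; they stick out in x from the long rails at y = +-84 mm to 69 mm from bridge_bar, 10 mm wide at the root, 21 at the tip, as deep as the bars. At the start they sit in sockets of the two supports with about 2 mm play sideways and nothing over them: free when raised 15 mm.
- drainer_bed (a point): Dish drainer, fixed: white wire rack on a grey tray 250 (x) by 200 mm (y), rim 15 mm high. Point: rack centre at the top of the two bed wires, 38 mm above the worktop, z up. The wires run along x at y = +-60 mm. Seven slots along y, 22 mm clear, centres at x = -84, -56, -28, 0, 28, 56, 84 mm; the one at 84 holds a fixed plate 150 mm across (x = 81 to 87 mm), the rest are free.
- drainer_hoop (a point): Middle of the top of the first wire hoop, x = -98 mm from drainer_bed. 8 upright hoops, wire 6 mm thick, part the slots, at x = -98, -70 ... 98 mm: each spans y = -60 to 60 mm, top 42 mm above drainer_bed. The bridge piece on its long side rests with its lower rail on both bed wires between two hoops, lugs and feet outside the hoops; let go, its middle bar leans on a hoop.
- board_top (a point): Wooden chopping board (fixed) for changing the grip, 240 x 240 mm, 15 mm thick: the point is the centre of its top face, axes along its sides, z up.
- hob: Two-burner gas hob (fixed), steel plate 280 mm wide (y) and 520 mm deep (x), 8 mm thick; the point lies on the worktop below the centre of the bridge piece's seat. x points away from the robot side, from the front support to the rear one.
- front_support: Loose big pan support nearest the robot, 170 mm (x) by 220 mm (y), black, top 45 mm above its origin, which is at the centre of its feet. The red casserole stands on it.
- rear_support: Loose big pan support beyond the bridge piece, 170 mm (x) by 220 mm (y), black, top 45 mm above its origin at the centre of its feet. The steel milk pan stands on it.
- casserole: Red casserole on the front support, 132 mm across, 78 mm high, small steel loops on both sides in y; origin at the centre of its underside; its wall is about 85 mm from the middle bar. Leave in place.
- milk_pan: Steel milk pan on the rear support, 132 mm across, 70 mm high, a long black handle along its own x up to 200 mm out and 85 mm high; origin at the centre of its underside; its wall is about 85 mm from the middle bar. Leave in place.
- soap_bottle: Green washing-up bottle with a red cap, 60 mm across, 190 mm high, origin at the centre of its underside. Leave in place.
- mug: White mug, 82 mm across, 92 mm high, origin at the centre of its underside. Leave in place.
Mind the look-alikes: they are no part of the job. What is shaped like the part that bears bridge_bar but orange or yellow is not meant.

How it is judged (in metres and radians):
On the way, in this order (a step that is already met when the one before it is completed fails the run):
1. the bridge piece is lifted clear of the supports (z of bridge_bar in the frame of hob above 0.087 m), for 0.1 s.
2. the bridge piece stands flat on its feet on the board, let go (z of bridge_bar in the frame of board_top between 0.034 and 0.043 m and horizontal distance between bridge_bar and board_top below 0.08 m and angle between bridge_bar's own z axis and vertical below 0.06 rad and contact force between the fingers and bridge below 0.05 N), for 0.2 s.
At the end, for the whole second after the job is handed in: Bridge piece at rest, released, on a long side in a drainer slot: lower rail on both bed wires (centre 45-63 mm above bed, within 40 mm of mid-slot), leaning under 20 deg, within 0.2 rad of the slot; supports within 8 mm, pans, bottle, mug within 20 mm of their start (angle between bridge_bar's own z axis and vertical between 1.2 and 1.94 rad and angle between the y axis of bridge_bar and the y axis of drainer_bed, either way round below 0.2 rad and z of bridge_bar in the frame of drainer_bed between 0.045 and 0.063 m and x of bridge_bar in the frame of drainer_bed between -0.1 and 0.075 m and y of bridge_bar in the frame of drainer_bed between -0.04 and 0.04 m and linear speed of bridge below 0.03 m/s and contact force between the fingers and bridge below 0.05 N and distance of each of front_support, rear_support from where it was at the start of the episode below 0.008 m and distance of each of casserole, milk_pan, soap_bottle, mug from where it was at the start of the episode below 0.02 m); the robot touches nothing.
It fails at once if a big pan support is dragged along (more than 8 mm) (distance of any of front_support, rear_support from where it was at the start of the episode above 0.008 m).
It fails at once if a pan, the bottle or the mug is shifted by more than 20 mm (distance of any of casserole, milk_pan, soap_bottle, mug from where it was at the start of the episode above 0.02 m).
It fails at once if the bridge piece is tipped (more than about 9 degrees) while still in its dovetails (z of bridge_bar in the frame of hob below 0.059 m and horizontal distance between bridge_bar and hob below 0.03 m and angle between bridge_bar's own z axis and vertical above 0.16 rad).
It fails at once if the bridge piece is dropped (falls unheld faster than 0.6 m/s, about 2 cm) (linear speed of bridge above 0.6 m/s and contact force between the fingers and bridge below 0.01 N).
It also fails if it takes over 72 s, if anything falls off the work surface, if the arm or the gripper's body presses on something with over 40 N, if the wrist force passes 120 N, or if a joint passes its speed limit or range.

## Robot

A 7-joint arm with a two-finger parallel gripper is mounted at the origin on the work surface. World frame = base frame: x ahead of the robot, y to its left, z up, the work surface at z = 0. Lengths are in mm, angles in rad, forces in N, time in s.
With the tool pointing down it reaches from about 400 to 875 mm from the base axis. Payload 4.4 kg.
Tool frame: the origin (TCP) lies at the very end of the fingers, on their centre line; the grasp point (between the pads) lies 19 mm behind it; y points along the fingers, z is the direction in which the jaws open and shut, and the axes are right-handed (so a half turn about y gives the same grasp; the last joint's range is limited). The gripper opens to 85 mm and grips with 20 to 120 N. Pads are 22 mm wide; open, the fingers measure 114 mm over their backs; the gripper's body (76 mm by 85 mm) begins 54 mm behind the grasp point. The pads swing forward as they close: fully open they stand 13 mm farther back than shut.
Start: joints at [1.154, 0.628, 0.038, 1.517, -0.027, 0.996, -0.02], TCP at [223.4, -610.418, 231.313] pointing down, gripper open.
Joint ranges: [-3.06, 3.06], [-0.37, 2.12], [-1.25, 1.32], [0.18, 2.47], [-1.1, 4.24], [0.23, 1.98], [-2.94, 2.94]. Speed limits (rad/s): [2.57, 2.57, 3.14, 3.14, 3.14, 3.14, 3.14].

## Interface

Orientations are given as [roll, pitch, yaw] about the fixed x, y, z axes, in that order (R = Rz(yaw) Ry(pitch) Rx(roll)).
In Python, from cell import * gives the robot as it stands.
- The arm moves only by the tool apply_moves, never from a script. Its argument "targets" is a list of rows, each a list of 6 numbers: the shift along the tool's x, y, z in units of 40 mm (1.0 is 40 mm), then the turn, a rotation vector about the tool's x, y, z in units of 8 degrees (1.0 is 8 degrees). A call has 1 to 12 rows; each row shifts and turns the commanded pose from where the row before left it, along the tool's axes as they then stand; what a row does not reach is not made up. A row lasts 1/8 s, in which the tool goes at most 62.5 mm and 10.7 degrees, less where a joint would pass 70% of its speed; a pose out of reach is approached as far as the arm can. A call is refused whole if a number of a shift passes 1 or a number of a turn 1, either way. A call with a gripper value outside its range is refused whole. "jaw" is the gripper command: -1 is shut, 1 is fully open, values between are in proportion, set as the call begins (left out, the last holds). The fingers move at their own pace and stop on an object; the grip force is fixed at half the most. Time passes only in rows, so rows that do not move let the fingers close. It gives the time, the measured TCP pose, the force and the opening at its end, in the units of the state.
- read_state(): the state, without advancing time (a new reading comes with each control period).
- get_image(name): name is "side" or "top" or "wrist"; returns the picture (400x640x3 uint8, red, green, blue); there is no depth.
- calibration(name): a dict with "fx", "fy", "cx", "cy" (pixels), "world_from_camera" (4x4, takes a point from camera to world coordinates). Camera axes: x right, y down, z forward; pixel columns grow to the right and rows downward; lengths in mm; the calibration is good to about 2 mm. A picture is of the moment at which its call begins: read the wrist's pose just before it. calibration takes no time and is no camera call; for the wrist camera it gives the pose at the moment of the call.
- finish_job(): hands the job in, once; it reports no verdict.
The state is a dict: "clock": time; "qpos": joint angles; "qd": joint speeds; "tau": joint torques, N m; "eef_pos": TCP position; "tool_rot": TCP orientation; "force": force on the tool from outside, world axes, zero at the start; "torque": the same for the moment, N m; "width": finger opening in mm.
Only numpy, scipy, OpenCV 4.12 (cv2) and the standard library are available. Lean on these libraries where they do the work, as an engineer would, in place of code of your own. Each camera call takes 0.05 s, during which the arm holds its last target. There are 200 camera calls.

## Working session

There is one attempt and no reset: what is moved stays moved. The work goes in short steps, Python scripts to look and compute and a tool call to move; the robot and the scene stay as the last step left them, time stands still between calls to the robot, and variables do not carry over. Pictures are saved under pics/ and viewed, about 8 in all and at most 12, crops included, and the job is handed in when it is done.

Besides the shell and the picture viewer there is one more tool, called after "Request:" as a command line: name --pt "numbers of a row" for each row, then --argument value for the rest. apply_moves: Moves the arm, as the interface text tells. Its arguments: {"type":"object","properties":{"targets":{"type":"array"},"jaw":{"type":"number"}},"required":["targets"]}

```bash
mkdir -p pics; ls
python3 - <<'E'
from cell import *
import cv2
s=read_state(); print(s)
for n in("top","side"):
    im=get_image(n); cv2.imwrite(f"pics/{n}0.png",im[:,:,::-1]); c=calibration(n); print(n,c)
E
```

```text
pics
{'clock': 0.0, 'qpos': array([ 1.15418681,  0.6293511 ,  0.03841865,  1.51834636, -0.02701077,
        0.9962758 , -0.01997054]), 'qd': array([ 6.55565976e-04, -6.74282766e-04,  8.15623157e-04,  3.63186026e-05,
        1.50651345e-03,  1.74844417e-04,  1.53906768e-03]), 'tau': array([-1.44388039e-03, -5.63405585e+01,  1.22609507e+00, -1.93451393e+01,
        1.11479365e-02,  1.04297628e-02,  1.14414600e-06]), 'eef_pos': array([ 223.21302615, -609.82626893,  230.39233978]), 'tool_rot': array([-1.57265986e+00, -1.50998151e-06, -2.79074020e+00]), 'force': array([ 0.38124347, -0.46431069,  1.01808021]), 'torque': array([ 0.01087687, -0.00541786, -0.00296598]), 'width': 85.25456704773596}
top {'fx': 412.8958140286404, 'fy': 412.8958140286404, 'cx': 325.72800604447434, 'cy': 202.88150850291322, 'world_from_camera': array([[-7.04846457e-03, -9.88860912e-01,  1.48675538e-01,
         2.80405158e+02],
       [-9.99955578e-01,  6.03954822e-03, -7.23641780e-03,
         2.52606562e+01],
       [ 6.25787763e-03, -1.48719939e-01, -9.88859555e-01,
         1.38348811e+03],
       [ 0.00000000e+00,  0.00000000e+00,  0.00000000e+00,
         1.00000000e+00]])}
side {'fx': 375.68883060825755, 'fy': 375.68883060825755, 'cx': 312.2817027345799, 'cy': 202.2652268831273, 'world_from_camera': array([[-7.56056267e-01, -4.45526425e-01,  4.79463372e-01,
        -5.18042204e+01],
       [-6.54492810e-01,  5.09881606e-01, -5.58265089e-01,
         6.34688551e+02],
       [ 4.25229521e-03, -7.35885149e-01, -6.77093026e-01,
         8.62356660e+02],
       [ 0.00000000e+00,  0.00000000e+00,  0.00000000e+00,
         1.00000000e+00]])}
```

View pics/top0.png

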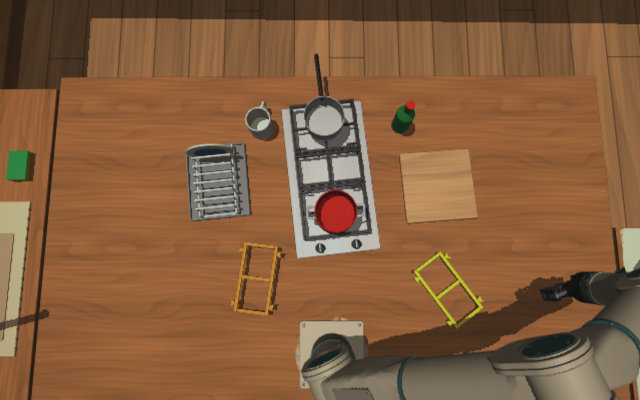

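View pics/side0.png

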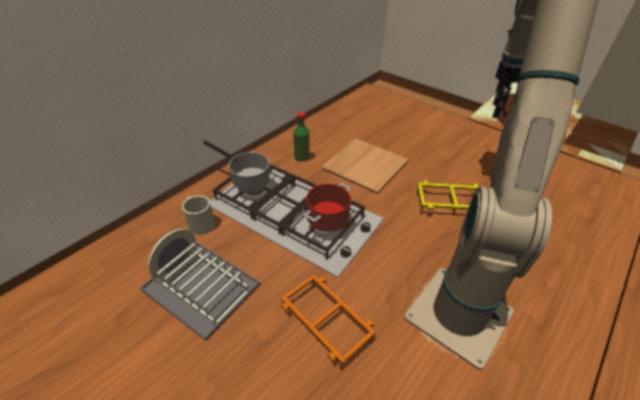

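The top view shows the bridge between the casserole (336,212) and the milk pan (325,118), with its middle bar near (331,168). The board is near (438,186) and the drainer near (218,183), with the plate at its far (+x) end. Both views also show the orange and yellow decoys.

```bash
cat > h.py <<'E'
import numpy as np, cv2
from cell import *
from scipy.spatial.transform import Rotation as R
def ray(c,u,v,z):
    T=c["world_from_camera"]; d=T[:3,:3]@np.array([(u-c["cx"])/c["fx"],(v-c["cy"])/c["fy"],1.]); o=T[:3,3]
    return o+d*(z-o[2])/d[2]
def proj(c,p):
    T=c["world_from_camera"]; q=T[:3,:3].T@(np.asarray(p,float)-T[:3,3]); return np.array([c["fx"]*q[0]/q[2]+c["cx"],c["fy"]*q[1]/q[2]+c["cy"]])
def snap(n,f):
    c=calibration(n); im=get_image(n)[:,:,::-1].copy(); cv2.imwrite(f"pics/{f}.png",im); return c,im
def st():
    s=read_state(); print(round(s["clock"],2),"pos",s["eef_pos"].round(1),"rpy",s["tool_rot"].round(4),"q",s["qpos"].round(3),"F",s["force"].round(1),"w",round(s["width"],1)); return s
E
python3 - <<'E'
from h import *
im=cv2.imread("pics/top0.png"); c=calibration("top")
cv2.imwrite("pics/crop.png",cv2.resize(im[135:230,180:480],None,fx=2.66,fy=2.66,interpolation=cv2.INTER_CUBIC))
b=[ray(c,*p,15)[:2] for p in [(401,153),(469,150),(477,219),(406,222)]]
print("board",np.mean(b,0),np.array(b).round())
print("bar",ray(c,331,168,8+39))
print("hob corners",[ray(c,*p,8)[:2].round() for p in [(282,108),(360,100),(380,250),(298,257)]])
print("drainer tray",[ray(c,*p,10)[:2].round() for p in [(188,149),(245,144),(250,214),(192,220)]])
s=st(); print(R.from_euler("xyz",s["tool_rot"]).as_matrix().round(3))
E
```

```text
board [ 543.00885137 -365.35524761] [[ 657. -243.]
 [ 666. -477.]
 [ 429. -490.]
 [ 420. -252.]]
bar [598.1954296   -2.82459814  47.        ]
hob corners [array([823., 165.]), array([ 851., -107.]), array([ 328., -164.]), array([307., 108.])]
drainer tray [array([676., 485.]), array([693., 291.]), array([451., 269.]), array([432., 462.])]
0.1 pos [ 223.2 -609.9  230.5] rpy [-1.5725 -0.     -2.7908] q [ 1.154  0.629  0.038  1.518 -0.027  0.996 -0.02 ] F [-0.2 -0.3 -0.3] w 85.2
[[-0.939 -0.001  0.344]
 [-0.344  0.002 -0.939]
 [ 0.    -1.    -0.002]]
```

View pics/crop.png

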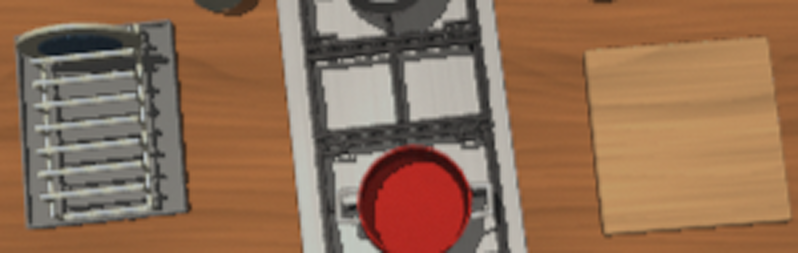

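The crop gives the hob yaw as about +0.11, the board about 0.05 and the drainer about 0.09. The middle bar is near (598,-3). I'll move above it and look with the wrist camera.

```bash
cat >> h.py <<'E'
def Rtool(yaw,tilt=0):
    """tool z (jaw) = -y of a frame with this yaw, tool y down; tilt>0 leans the pointing direction towards +x (outward)"""
    M=np.column_stack([[-1,0,0],[0,0,-1],[0,-1,0]]).astype(float)
    return R.from_euler("z",yaw).as_matrix()@R.from_euler("y",-tilt).as_matrix()@M
def plan(p,M,s=None):
    s=s or read_state(); A=R.from_euler("xyz",s["tool_rot"]).as_matrix()
    rv=np.degrees(R.from_matrix(A.T@M).as_rotvec())/8; d=np.asarray(p)-s["eef_pos"]
    print("rot units",rv.round(3),"then shift",(M.T@d/40).round(3),"| shift in current axes",(A.T@d/40).round(3))
E
python3 - <<'E'
from h import *
plan([575,-5,230],Rtool(.109))
E
```

```text
rot units [0.012 1.731 0.002] then shift [-1.0388e+01  1.2000e-02 -1.4076e+01] | shift in current axes [-13.456   0.03  -11.18 ]
```

Request:
apply_moves --pt "0 0 0 0 0.866 0" --pt "0 0 0 0 0.866 0" --pt "-0.65 0 -0.88 0 0 0" --pt "-0.65 0 -0.88 0 0 0" --pt "-0.65 0 -0.88 0 0 0" --pt "-0.65 0 -0.88 0 0 0" --pt "-0.65 0 -0.88 0 0 0" --pt "-0.65 0 -0.88 0 0 0" --pt "-0.65 0 -0.88 0 0 0" --pt "-0.65 0 -0.88 0 0 0"

```text
clock: 1.35
eef_pos: [400.0, -306.5, 231.1]
tool_rot: [-1.571, -0.0, -3.033]
force: [0.6, 0.0, 0.2]
width: 85.3
```

Request:
apply_moves --pt "-0.65 0 -0.88 0 0 0" --pt "-0.65 0 -0.88 0 0 0" --pt "-0.65 0 -0.88 0 0 0" --pt "-0.65 0 -0.88 0 0 0" --pt "-0.65 0 -0.88 0 0 0" --pt "-0.65 0 -0.88 0 0 0" --pt "-0.65 0 -0.88 0 0 0" --pt "-0.65 0 -0.88 0 0 0" --pt "0 0 0 0 0 0" --pt "0 0 0 0 0 0"

```text
clock: 2.6
eef_pos: [575.1, -6.0, 230.9]
tool_rot: [-1.57, -0.001, -3.033]
force: [-0.4, -0.3, -1.1]
width: 85.6
```

Run:
```python
from h import *
s=st(); c,im=snap("wrist","w1"); print(c)
for n,z in(("bar",53),("bar",53)): print(proj(c,[598,-3,53]))
```

```text
2.6 pos [575.1  -6.  230.9] rpy [-1.5701e+00 -1.4000e-03 -3.0328e+00] q [-0.082  0.521  0.066  1.733 -0.041  0.89  -1.461] F [-0.4 -0.3 -1.1] w 85.6
{'fx': 352.27520674969946, 'fy': 352.27520674969946, 'cx': 323.0705135024266, 'cy': 205.5357388916262, 'world_from_camera': array([[ 1.07679952e-01, -9.40952239e-01, -3.20957802e-01,
         6.59117025e+02],
       [-9.94185421e-01, -1.01714836e-01, -3.53474361e-02,
         2.74009896e+00],
       [ 6.14078740e-04,  3.22897778e-01, -9.46433647e-01,
         3.72511293e+02],
       [ 0.00000000e+00,  0.00000000e+00,  0.00000000e+00,
         1.00000000e+00]])}
[321.90007803 156.25294486]
[321.90007803 156.25294486]
```

View pics/w1.png

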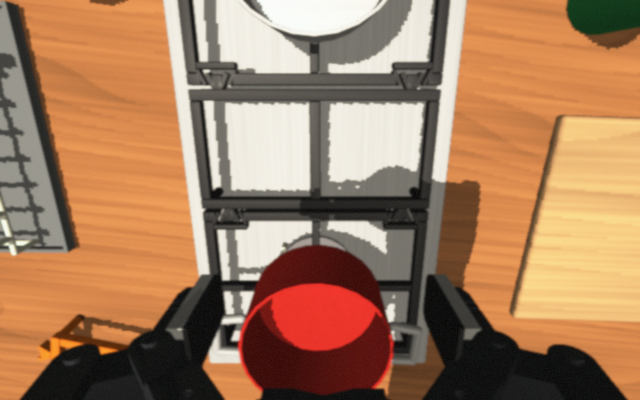

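The wrist view shows the bridge's rear rail at v≈95, its front rail at v≈204 and the middle bar at u≈316. The side bars are near u≈200 and u≈430.

Run:
```python
from h import *
s=read_state(); c=calibration("wrist"); im=cv2.imread("pics/w1.png"); g=im.max(2).astype(int)
for v in (115,125,135,145): 
    r=np.where(g[v,290:345]<90)[0]+290; print(v,r.min(),r.max(),g[v,305:330:2], ray(c,(r.min()+r.max()+1)/2,v+.5,53)[:2].round(1))
for u in (260,290,350,380):
    print(u,"rear",g[78:108:1,u],"front",g[188:218:1,u])
```

```text
115 318 319 [242 239 172 106 107 105  98  84 112 117 120 126 201] [633.7   2.6]
125 318 319 [242 239 177 105 106 104  97  83 113 120 120 122 151] [625.1   1.7]
135 318 319 [242 243 205 105 104 101  97  84 114 120 120 125 202] [616.3   0.8]
145 319 319 [242 243 205 104 102 102  96  85 112 119 120 123 167] [ 6.075e+02 -6.000e-01]
260 rear [107 104 105 104 101  92  81  86 109 118 108  87  84  92  97  94  95  92
  91  90  87  79  84 117 170 224 238 241 241 242] front [240 228 177 131 121 121 119 106  73  40  28  46  67  76  79  79  76  73
  71  64  49  31  21  31  53  73  81  82  79  75]
290 rear [104 104 101  99  97  91  75  86 108 117 107  83  79  88  91  92  92  91
  88  87  83  78  83 112 148 186 218 234 240 241] front [239 225 177 131 121 119 117 104  74  38  28  46  65  76  77  78  79  75
  71  65  49  33  20  32  51  74  81  82  81  78]
350 rear [ 93  95  95  94  92  86  75  86 109 117 108  84  74  83  84  87  86  87
  88  83  82  74  83 107 120 138 185 227 238 240] front [120 120 122 121 119 121 117 108  75  38  22  25  32  40  41  42  39  40
  39  38  33  21  21  22  27  37  44  47  41  44]
380 rear [ 88  86  91  90  89  82  73  84 105 114 104  81  71  78  80  83  81  81
  82  82  81  73  82 108 124 162 215 234 238 238] front [119 117 120 119 119 119 116 105  72  38  26  28  32  40  41  42  41  41
  39  38  32  23  17  19  32  42  48  49  48  47]
```

Run:
```python
from h import *
c=calibration("wrist")
r=ray(c,314.6,94.9,53);f=ray(c,314.6,204.6,53); print(r,f,r-f,(r+f)/2)
for v in(115,180): print(ray(c,314.6,v,53))
print([ray(c,*p,53) for p in [(200,95),(433,95),(209,204),(423,204)]])
plan([*((r+f)/2)[:2],110],Rtool(.109))
```

```text
[650.5331186    8.16201161  53.        ] [550.73394994  -1.73068381  53.        ] [99.79916866  9.89269543  0.        ] [600.63353427   3.2156639   53.        ]
[633.70519379   6.49392623  53.        ]
[574.91252552   0.6660424   53.        ]
[array([639.89829588, 106.823542  ,  53.        ]), array([661.35872186, -93.83793904,  53.        ]), array([540.61378358,  98.82930048,  53.        ]), array([ 562.3507705, -104.8875422,   53.       ])]
rot units [-0.006 -0.011  0.009] then shift [-0.665  3.026 -0.177] | shift in current axes [-0.669  3.024 -0.181]
```

Request:
apply_moves --pt "-0.67 0.5 -0.18 0 0 0" --pt "0 0.8 0 0 0 0" --pt "0 0.8 0 0 0 0" --pt "0 0.8 0 0 0 0" --pt "0 0.6 0 0 0 0" --pt "0 0.3 0 0 0 0" --pt "0 0 0 0 0 0" --pt "0 0 0 0 0 0" --jaw 0.2

```text
clock: 3.65
eef_pos: [602.3, 4.4, 80.4]
tool_rot: [-1.571, 0.002, -3.033]
force: [-1.0, 0.5, -0.1]
width: 50.8
```

Run:
```python
from h import *
s=st(); c,im=snap("wrist","w2"); plan([600.6,3.2,28],Rtool(.106)); print(proj(c,[600.6,3.2,53]))
g=im.max(2).astype(int)
for v in (90,120): print(v,g[v,290:350:2])
```

```text
3.65 pos [602.3   4.4  80.4] rpy [-1.5705e+00  1.8000e-03 -3.0332e+00] q [-0.083  0.755  0.046  1.78  -0.055  0.606 -1.466] F [-1.   0.5 -0.1] w 50.8
rot units [-0.002  0.019 -0.015] then shift [0.048 1.312 0.028] | shift in current axes [0.05  1.312 0.028]
[323.98766225 256.56248126]
90 [228 229 231 230 229 228 229 229 230 227 230 222 133  41  42  41  44  42
  43  41  50  97 106 107 110 111 110 110 106 107]
120 [230 228 230 232 230 227 229 231 231 228 230 228 159  80  95  94  91  89
  88  76  65 104 106 105 109 112 112 115 180 227]
```

View pics/w2.png

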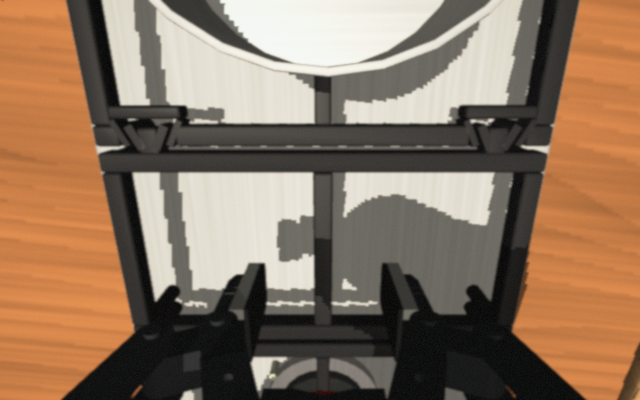

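The bar is centred between the fingers (u≈323). I'll descend and close.

Request:
apply_moves --pt "0.05 0.5 0.0 0 0 0" --pt "0 0.45 0 0 0 0" --pt "0 0.25 0 0 0 0" --pt "0 0.1 0 0 0 0" --pt "0 0 0 0 0 0"

```text
clock: 4.32
eef_pos: [599.7, 4.6, 27.2]
tool_rot: [-1.571, -0.0, -3.033]
force: [-0.8, 0.1, 0.2]
width: 51.5
```

Request:
apply_moves --pt "0 0 0 0 0 0" --pt "0 0 0 0 0 0" --pt "0 0 0 0 0 0" --pt "0 0 0 0 0 0" --pt "0 0 0 0 0 0" --pt "0 0 0 0 0 0" --jaw -1

```text
clock: 5.08
eef_pos: [599.9, 4.5, 27.9]
tool_rot: [-1.571, 0.001, -3.033]
force: [-1.3, 0.2, 4.9]
width: 8.7
```

Request:
apply_moves --pt "0 -0.08 0 0 0 0" --pt "0 -0.08 0 0 0 0" --pt "0 -0.08 0 0 0 0" --pt "0 -0.1 0 0 0 0" --pt "0 -0.1 0 0 0 0" --pt "0 -0.1 0 0 0 0" --pt "0 -0.2 0 0 0 0" --pt "0 -0.3 0 0 0 0" --pt "0 -0.4 0 0 0 0" --pt "0 -0.4 0 0 0 0" --pt "0 0 0 0 0 0"

```text
clock: 6.45
eef_pos: [601.1, 4.5, 103.0]
tool_rot: [-1.57, 0.004, -3.033]
force: [0.8, -0.1, -6.5]
width: 9.0
```

Run:
```python
from h import *
s=st(); c,im=snap("side","s1"); cv2.imwrite("pics/s1c.png",cv2.resize(im[100:300,150:430],None,fx=2.5,fy=2.5))
```

```text
6.45 pos [601.1   4.5 103. ] rpy [-1.5705  0.0041 -3.0327] q [-0.085  0.719  0.049  1.775 -0.054  0.645 -1.467] F [ 0.8 -0.1 -6.5] w 9.0
```

View pics/s1c.png

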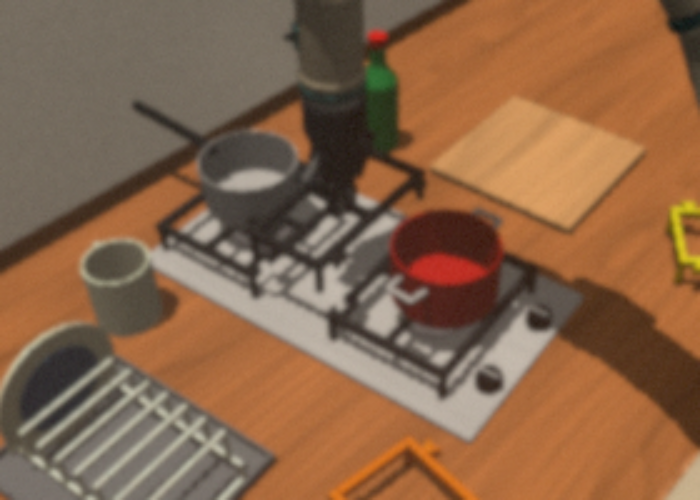

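The bridge hangs level in the gripper and both supports look in place. Next I'll raise it and carry it over the board.

Run:
```python
from h import *
plan([543,-365,175],Rtool(.106))
```

```text
rot units [-0.001  0.021 -0.014] then shift [ 2.399 -1.826  9.036] | shift in current axes [ 2.423 -1.829  9.029]
```

Request:
apply_moves --pt "0 -0.6 0 0 0 0" --pt "0 -0.6 0 0 0 0" --pt "0 -0.6 0.3 0 0 0" --pt "0 0 0.7 0 0 0" --pt "0 0 0.9 0 0 0" --pt "0 0 0.9 0 0 0" --pt "0.3 0 0.9 0 0 0" --pt "0.3 0 0.9 0 0 0" --pt "0.3 0 0.9 0 0 0" --pt "0.3 0 0.9 0 0 0" --pt "0.3 0 0.9 0 0 0" --pt "0.3 0 0.9 0 0 0"

```text
clock: 8.0
eef_pos: [562.6, -330.1, 171.8]
tool_rot: [-1.572, -0.002, -3.033]
force: [0.7, -0.7, -5.1]
width: 8.8
```

Request:
apply_moves --pt "0.3 0 0.5 0 0 0" --pt "0.3 0 0.3 0 0 0" --pt "0 0.3 0 0 0 0" --pt "0 0.8 0 0 0 0" --pt "0 0.8 0 0 0 0" --pt "0 0.6 0 0 0 0" --pt "0 0.4 0 0 0 0" --pt "0 0.2 0 0 0 0" --pt "0 0 0 0 0 0" --pt "0 0 0 0 0 0"

```text
clock: 9.25
eef_pos: [544.1, -364.2, 49.9]
tool_rot: [-1.57, 0.002, -3.033]
force: [-0.0, 0.2, -6.4]
width: 8.7
```

Run:
```python
from h import *
st(); plan([543,-365,37],Rtool(.106)); c,im=snap("top","t2"); cv2.imwrite("pics/t2c.png",cv2.resize(im[80:260,380:540],None,fx=3.3,fy=3.3))
```

```text
9.25 pos [ 544.1 -364.2   49.9] rpy [-1.5697e+00  1.6000e-03 -3.0327e+00] q [ 0.534  0.854  0.022  1.636 -0.027  0.65  -0.892] F [-0.   0.2 -6.4] w 8.7
rot units [-0.008  0.021 -0.012] then shift [0.029 0.323 0.018] | shift in current axes [0.029 0.323 0.018]
```

Request:
apply_moves --pt "0 0.12 0 0 0 0" --pt "0 0.1 0 0 0 0" --pt "0 0.06 0 0 0 0" --pt "0 0.04 0 0 0 0" --pt "0 0.03 0 0 0 0" --pt "0 0.02 0 0 0 0" --pt "0 0 0 0 0 0" --pt "0 0 0 0 0 0"

```text
clock: 10.3
eef_pos: [543.3, -363.8, 34.9]
tool_rot: [-1.571, 0.0, -3.033]
force: [-3.4, 2.4, 5.4]
width: 8.8
```

Request:
apply_moves --pt "0 0 0 0 0 0" --pt "0 0 0 0 0 0" --pt "0 0 0 0 0 0" --pt "0 0 0 0 0 0" --pt "0 0 0 0 0 0" --jaw 0

```text
clock: 10.92
eef_pos: [543.3, -363.8, 34.1]
tool_rot: [-1.571, 0.0, -3.033]
force: [-0.2, 0.4, 0.4]
width: 42.7
```

Request:
apply_moves --pt "0 -0.2 0 0 0 0" --pt "0 -0.4 0 0 0 0" --pt "0 -0.8 0 0 0 0" --pt "0 -0.8 0 0 0 0" --pt "0 -0.8 0 0 0 0" --pt "0 -0.8 0 0 0 0" --pt "0 -0.8 0 0 0 0" --pt "0 0 0 0 0 0" --pt "0 0 0 0 0 0"

```text
clock: 12.05
eef_pos: [543.0, -363.6, 218.4]
tool_rot: [-1.571, 0.0, -3.033]
force: [0.2, 0.6, 0.1]
width: 42.6
```

Run:
```python
from h import *
st(); c,im=snap("wrist","w3")
```

```text
12.05 pos [ 543.  -363.6  218.4] rpy [-1.5709  0.     -3.0327] q [ 0.528  0.646  0.033  1.521 -0.024  0.975 -0.894] F [0.2 0.6 0.1] w 42.6
```

View pics/w3.png

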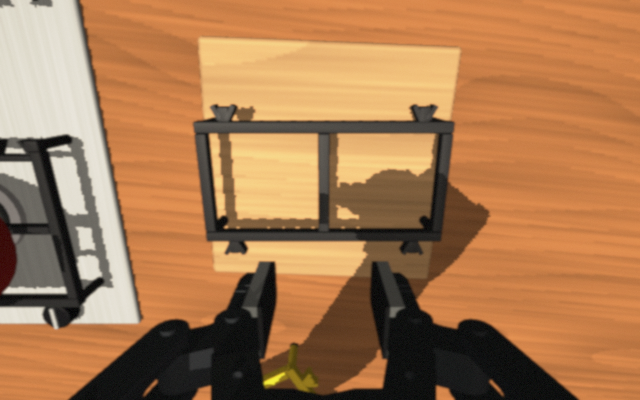

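The piece stands flat in the middle of the board, with its rails at v≈127 and 235 and the bar at u≈324. Now I'll test how far the wrist can tilt in the air.

Run:
```python
from h import *
c=calibration("wrist"); im=cv2.imread("pics/w3.png"); g=im.max(2).astype(int)
print(g[118:136,280],g[224:245,280],g[180,312:336])
plan([543,-364,218],Rtool(.106,-np.pi/4))
```

```text
[245 233 173  96  66  82  84  87  87  84  82  78  76  75 101 165 221 236] [125 126 127 113  76  33  20  29  45  59  68  66  65  64  62  68 105 174
 227 239 241] [247 247 246 246 243 229 182 118  90  87  88  89  87  85  85  80  80 100
 120 126 129 129 129 133]
rot units [-2.000e-03  2.300e-02 -5.617e+00] then shift [ 0.002 -0.012  0.017] | shift in current axes [-0.007 -0.01   0.017]
```

Request:
apply_moves --pt "0 0 0 0 0 0.8" --pt "0 0 0 0 0 0.8" --pt "0 0 0 0 0 0.8"

```text
clock: 12.48
eef_pos: [542.7, -363.3, 217.1]
tool_rot: [-1.571, 0.337, -3.033]
force: [0.7, -0.1, -0.3]
width: 42.8
```

Run:
```python
from h import *
s=st(); print(R.from_euler("xyz",s["tool_rot"]).as_matrix().round(3)); plan([543,-364,218],Rtool(.106,-np.pi/4))
```

```text
12.47 pos [ 542.7 -363.3  217.1] rpy [-1.5714  0.3367 -3.0326] q [ 0.789  0.557 -0.179  1.78  -0.248  0.579 -0.621] F [ 0.7 -0.1 -0.3] w 42.8
[[-0.938  0.328  0.109]
 [-0.103  0.036 -0.994]
 [-0.33  -0.944 -0.001]]
rot units [-1.000e-03  2.400e-02 -8.036e+00] then shift [ 0.012 -0.019  0.019] | shift in current axes [-0.012 -0.019  0.019]
```

Request:
apply_moves --pt "0 0 0 0 0 -0.8" --pt "0 0 0 0 0 -0.8" --pt "0 0 0 0 0 -0.8" --pt "0 0 0 0 0 -0.8" --pt "0 0 0 0 0 -0.8" --pt "0 0 0 0 0 -0.8" --pt "0 0 0 0 0 -0.8" --pt "0 0 0 0 0 -0.8" --pt "0 0 0 0 0 -0.8" --pt "0 0 0 0 0 -0.8" --pt "0 0 0 0 0 0" --pt "0 0 0 0 0 0"

```text
clock: 13.98
eef_pos: [542.8, -364.1, 217.9]
tool_rot: [-1.571, -0.782, -3.033]
force: [-0.8, -0.3, -0.0]
width: 42.8
```

Run:
```python
from h import *
s=st(); print(R.from_euler("xyz",s["tool_rot"]).as_matrix().round(3)); plan([543,-364,218],Rtool(.106,-np.pi/4))
```

```text
13.97 pos [ 542.8 -364.1  217.9] rpy [-1.5705 -0.7815 -3.0333] q [ 0.302  1.101  0.217  0.823  0.214  1.899 -0.994] F [-0.8 -0.3 -0. ] w 42.8
[[-0.706 -0.7    0.108]
 [-0.077 -0.076 -0.994]
 [ 0.704 -0.71   0.   ]]
rot units [-0.013  0.011 -0.028] then shift [-0.002 -0.005 -0.003] | shift in current axes [-0.002 -0.005 -0.003]
```

Run:
```python
from h import *
s=read_state(); c=calibration("wrist"); T=np.eye(4); T[:3,:3]=R.from_euler("xyz",s["tool_rot"]).as_matrix(); T[:3,3]=s["eef_pos"]
X=np.linalg.inv(T)@c["world_from_camera"]
T3=np.eye(4); T3[:3,:3]=R.from_euler("xyz",[-1.5709,0,-3.0327]).as_matrix(); T3[:3,3]=[543,-363.6,218.4]
c3=dict(c); c3["world_from_camera"]=T3@X
r=ray(c3,324,126.6,60);f=ray(c3,324,235,60);print(r,f,r-f,(r+f)/2)
o=(r+f)/2; o[2]=54; e=np.array([np.cos(.106),np.sin(.106),0])
M=Rtool(.106,-np.pi/4); t=M[:,1]; g=o+15*e
print("t",t,"grip",g,"TCP",g+19*t); plan(g+19*t-80*t,M)
```

```text
[ 594.83414876 -359.03647241   60.        ] [ 496.44090538 -369.81726381   60.        ] [98.39324338 10.7807914   0.        ] [ 545.63752707 -364.42686811   60.        ]
t [-0.70313797 -0.07481304 -0.70710678] grip [ 560.55333595 -362.83984398   54.        ] TCP [ 547.19371445 -364.26129164   40.56497116]
rot units [-0.013  0.011 -0.028] then shift [-3.211  1.058  0.015] | shift in current axes [-3.207  1.071  0.018]
```

Request:
apply_moves --pt "-0.65 0.21 0 0 0 0" --pt "-0.65 0.21 0 0 0 0" --pt "-0.65 0.21 0 0 0 0" --pt "-0.65 0.21 0 0 0 0" --pt "-0.62 0.21 0 0 0 0" --pt "0 0 0 0 0 0"

```text
clock: 14.72
eef_pos: [603.9, -357.2, 96.5]
tool_rot: [-1.572, -0.783, -3.032]
force: [0.0, 0.1, -0.3]
width: 42.9
```

Run:
```python
from h import *
s=st(); plan([547.2,-364.3,40.6],Rtool(.106,-np.pi/4)); snap("wrist","w4")
```

```text
14.72 pos [ 603.9 -357.2   96.5] rpy [-1.5723 -0.7829 -3.0323] q [ 0.294  1.36   0.225  0.522  0.156  1.958 -1.033] F [ 0.   0.1 -0.3] w 42.9
rot units [-0.006  0.017 -0.018] then shift [0.022 1.999 0.026] | shift in current axes [0.027 1.999 0.025]
```

View pics/w4.png

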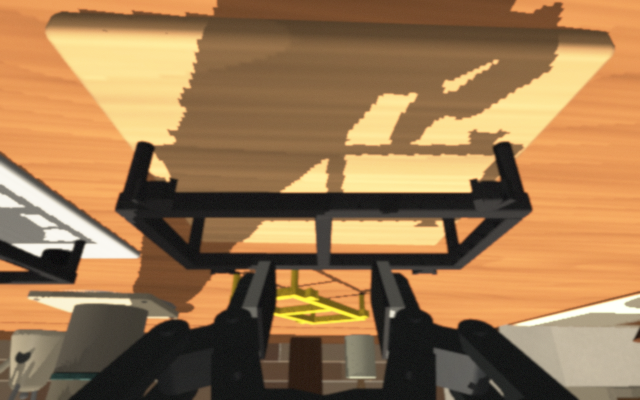

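The middle bar (u≈323, v≈210–255) lies between the fingers, and there is free space above the rear rail. I'll advance along the tool axis.

Request:
apply_moves --pt "0.02 0.4 0.02 0 0 0" --pt "0 0.4 0 0 0 0" --pt "0 0.4 0 0 0 0" --pt "0 0.4 0 0 0 0" --pt "0 0.25 0 0 0 0" --pt "0 0.15 0 0 0 0" --pt "0 0 0 0 0 0"

```text
clock: 15.65
eef_pos: [548.2, -364.2, 42.0]
tool_rot: [-1.57, -0.781, -3.033]
force: [-0.3, 0.3, 0.2]
width: 42.6
```

Run:
```python
from h import *
s=st(); plan([547.2,-364.3,40.6],Rtool(.106,-np.pi/4))
```

```text
15.65 pos [ 548.2 -364.2   42. ] rpy [-1.5704 -0.7814 -3.0332] q [ 0.298  1.298  0.219  0.843  0.163  1.696 -1.066] F [-0.3  0.3  0.2] w 42.6
rot units [-0.015  0.012 -0.029] then shift [-0.006  0.042 -0.001] | shift in current axes [-0.006  0.042 -0.001]
```

Request:
apply_moves --pt "0 0.04 0 0 0 0" --pt "0 0 0 0 0 0" --pt "0 0 0 0 0 0" --pt "0 0 0 0 0 0" --pt "0 0 0 0 0 0" --pt "0 0 0 0 0 0" --jaw -1

```text
clock: 16.4
eef_pos: [547.4, -363.9, 40.3]
tool_rot: [-1.571, -0.781, -3.032]
force: [1.8, 1.4, 1.7]
width: 9.2
```

Run:
```python
from h import *
s=st(); plan([548,-364,240],Rtool(.106,-np.pi/4)); print(R.from_euler("xyz",s["tool_rot"]).as_matrix()[2])
```

```text
16.4 pos [ 547.4 -363.9   40.3] rpy [-1.5711 -0.7813 -3.0323] q [ 0.298  1.299  0.219  0.847  0.163  1.691 -1.066] F [1.8 1.4 1.7] w 9.2
rot units [-0.015  0.017 -0.029] then shift [ 3.52  -3.541  0.004] | shift in current axes [ 3.505e+00 -3.555e+00  3.000e-03]
[ 7.04229376e-01 -7.09972499e-01 -1.91947043e-04]
```

Request:
apply_moves --pt "0.1 -0.1 0 0 0 0" --pt "0.2 -0.2 0 0 0 0" --pt "0.35 -0.355 0 0 0 0" --pt "0.5 -0.5 0 0 0 0" --pt "0.5 -0.5 0 0 0 0" --pt "0.5 -0.5 0 0 0 0" --pt "0.3 -0.3 0 0 0 0.3" --pt "0 0 0 0 0 0.7" --pt "0 -0.3 0 0 0 0.7" --pt "0 -0.4 0 0 0 0.7" --pt "0 -0.4 0 0 0 0.7" --pt "0 -0.4 0 0 0 0.7"

```text
clock: 17.9
eef_pos: [573.6, -361.3, 234.0]
tool_rot: [-1.57, -0.25, -3.033]
force: [0.5, 0.3, -6.1]
width: 8.9
```

Run:
```python
from h import *
s=st(); plan([560,-150,330],Rtool(.1,0)); c,im=snap("side","s2")
```

```text
17.9 pos [ 573.6 -361.3  234. ] rpy [-1.57   -0.2498 -3.0327] q [ 0.387  0.796  0.138  1.202  0.044  1.355 -0.982] F [ 0.5  0.3 -6.1] w 8.9
rot units [-0.014  0.064  1.789] then shift [-0.19  -2.4   -5.291] | shift in current axes [ 0.364 -2.388 -5.287]
```

View pics/s2.png

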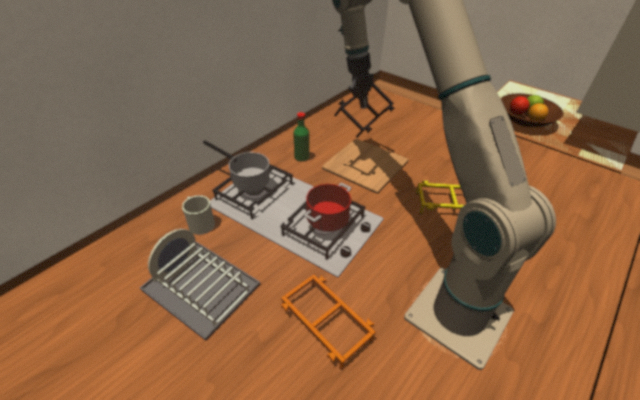

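Request:
apply_moves --pt "0 -0.8 0 0 0 0.6" --pt "0 -0.8 -0.3 0 0 0.6" --pt "0 -0.8 -0.6 0 0.1 0.6" --pt "0 0 -0.9 0 0 0" --pt "0 0 -0.9 0 0 0" --pt "0 0 -0.9 0 0 0" --pt "0 0 -0.9 0 0 0" --pt "0 0 -0.9 0 0 0" --pt "0 0 -0.9 0 0 0" --pt "0 0 -0.9 0 0 0" --pt "0 0 -0.9 0 0 0" --pt "0 0 -0.9 0 0 0"

```text
clock: 19.45
eef_pos: [553.8, -1.2, 326.5]
tool_rot: [-1.568, -0.004, -3.046]
force: [1.4, -0.6, -6.2]
width: 8.8
```

Run:
```python
from h import *
s=st(); plan([510,370,330],Rtool(.092,0))
```

```text
19.45 pos [553.8  -1.2 326.5] rpy [-1.5679 -0.0039 -3.0463] q [-0.079  0.395  0.041  1.655 -0.014  1.096 -1.51 ] F [ 1.4 -0.6 -6.2] w 8.8
rot units [-0.021  0.023  0.028] then shift [ 0.239 -0.088 -9.342] | shift in current axes [ 0.209 -0.114 -9.343]
```

Request:
apply_moves --pt "0 0 -0.9 0 0 0" --pt "0 0 -0.9 0 0 0" --pt "0 0 -0.9 0 0 0" --pt "0 0 -0.9 0 0 0" --pt "0 0 -0.9 0 0 0" --pt "0 0 -0.9 0 0 0" --pt "0 0 -0.9 0 0 0" --pt "0.1 0 -0.9 0 0 0" --pt "0.1 -0.1 -0.9 0 0 0" --pt "0 0 -0.9 0 0 0" --pt "0 0 -0.3 0 0 0" --pt "0 0 0 0 0 0"

```text
clock: 20.95
eef_pos: [511.7, 367.8, 329.6]
tool_rot: [-1.567, -0.001, -3.045]
force: [-0.3, -0.0, -6.3]
width: 8.8
```

Run:
```python
from h import *
s=st(); plan([510,370,330],Rtool(.092,0)); c,im=snap("wrist","w5")
```

```text
20.95 pos [511.7 367.8 329.6] rpy [-1.5673e+00 -1.5000e-03 -3.0450e+00] q [-0.651  0.517 -0.03   1.436  0.018  1.192 -2.158] F [-0.3 -0.  -6.3] w 8.8
rot units [-0.025  0.033  0.01 ] then shift [ 0.039 -0.011 -0.058] | shift in current axes [ 0.038 -0.011 -0.058]
```

View pics/w5.png

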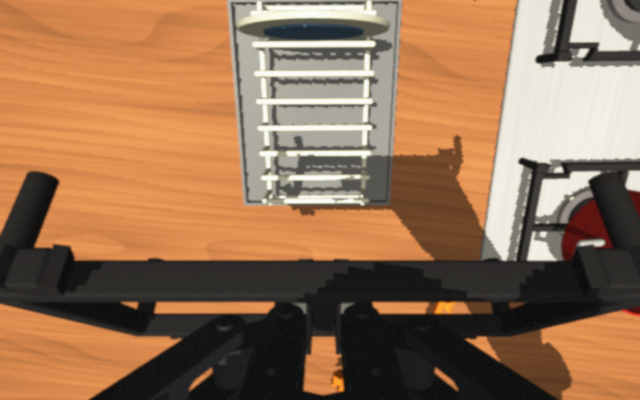

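The wrist view shows the hoops at v≈200, 177, 153, 127, 101, 74 and 45, with ends near u≈262 and 372. The plate is at the far end.

Run:
```python
from h import *
c=calibration("wrist"); im=cv2.imread("pics/w5.png"); 
w=((im.min(2)>185)).astype(np.uint8)
P=[]
for x,v0 in zip([-98,-70,-42,-14,14,42,70],[200,177,153,127,101,74,44]):
    b=w[v0-7:v0+8,245:390]; row=[]
    for u in (285,335,355):
        col=np.where(w[v0-7:v0+8,u])[0]; row.append(round(col.mean()+v0-7+.5,1) if len(col) else None)
    cs=np.where(b.sum(0)>=3)[0]+245
    print(x,row,cs.min(),cs.max())
    k=[r for r in row if r]
    q=ray(c,(cs.min()+cs.max()+1)/2,np.mean(k),78); P.append((x,*q[:2])); print(q.round(1))
P=np.array(P); px=np.polyfit(P[:,0],P[:,1],1); py=np.polyfit(P[:,0],P[:,2],1); print(px,py)
```

```text
-98 [np.float64(200.0), np.float64(196.5), np.float64(198.7)] 263 362
[471. 373.  78.]
-70 [None, np.float64(177.5), np.float64(177.0)] 261 359
[496.1 378.   78. ]
-42 [None, np.float64(153.5), np.float64(153.0)] 259 370
[524.2 375.2  78. ]
-14 [np.float64(128.5), np.float64(128.0), np.float64(127.5)] 258 370
[551.9 378.2  78. ]
14 [np.float64(101.5), np.float64(101.5), np.float64(101.0)] 256 371
[579.9 381.1  78. ]
42 [np.float64(73.5), np.float64(73.0), np.float64(73.0)] 254 373
[608.  383.5  78. ]
70 [np.float64(44.5), np.float64(44.0), np.float64(44.0)] 252 374
[635.6 386.4  78. ]
[  0.98600474 566.19958364] [7.29872572e-02 3.80346334e+02]
```

Request:
apply_moves --pt "0 0 0 0 0 0.7" --pt "0 0 0 0 0 0.7" --pt "0 0 0 0 0 0.7" --pt "0 0 0 0 0 0.7" --pt "0 0 0 0 0 0.7" --pt "0 0 0 0 0 0.7" --pt "0 0 0 0 0 0.7" --pt "0 0 0 0 0 0.7" --pt "0 0 0 0 0 0" --pt "0 0 0 0 0 0"

```text
clock: 22.25
eef_pos: [513.7, 368.5, 325.4]
tool_rot: [-1.563, 0.73, -3.045]
force: [-0.1, -0.2, -6.1]
width: 9.0
```

Run:
```python
from h import *
s=st(); plan([579.4,381.3,180],Rtool(.095,np.pi/4))
```

```text
22.25 pos [513.7 368.5 325.4] rpy [-1.5626  0.7296 -3.0447] q [-1.538  0.441  0.823  2.063  0.666  0.271 -2.934] F [-0.1 -0.2 -6.1] w 9.0
rot units [-0.049  0.011  0.4  ] then shift [ 1.392  3.748 -0.163] | shift in current axes [ 1.18   3.819 -0.191]
```

The joints sit at their limits with this grip (q7 = -2.93, q6 = 0.27). The drainer accepts the piece either way round, so I'll turn the tool half a turn about vertical. Then I can come in leaning back over the rack, in the slot farthest from the plate (-84).

Request:
apply_moves --pt "0 0 0 0 0 -0.7" --pt "0 0 0 0 0 -0.7" --pt "0 0 0 0 0 -0.7" --pt "0 0 0 0 0 -0.7" --pt "0 0 0 0 0 -0.7" --pt "0 0 0 0 0 -0.7" --pt "0 0 0 0 0 -0.7" --pt "0 0 0 0 0 -0.6" --pt "0 0 0 0 0 0" --pt "0 0 0 0 0 0"

```text
clock: 23.5
eef_pos: [514.5, 367.0, 326.3]
tool_rot: [-1.566, -0.036, -3.053]
force: [-1.5, -0.9, -5.5]
width: 9.1
```

Request:
apply_moves --pt "0 0 0 0 -0.9 0" --pt "0 0 0 0 -0.9 0" --pt "0 0 0 0 -0.9 0" --pt "0 0 0 0 -0.9 0" --pt "0 0 0 0 -0.9 0" --pt "0 0 0 0 -0.9 0" --pt "0 0 0 0 0 0"

```text
clock: 24.38
eef_pos: [513.1, 368.5, 326.3]
tool_rot: [-1.591, -0.03, -2.297]
force: [0.4, -0.5, -6.1]
width: 9.0
```

Run:
```python
from h import *
s=st(); plan([482,371,330],Rtool(.095+np.pi,0))
```

```text
24.38 pos [513.1 368.5 326.3] rpy [-1.5912 -0.0296 -2.2967] q [-0.616  0.54  -0.073  1.405  0.024  1.231 -1.414] F [ 0.4 -0.5 -6.1] w 9.0
rot units [  0.322 -17.129  -0.075] then shift [-0.768 -0.092  0.136] | shift in current axes [ 0.471 -0.065 -0.625]
```

Request:
apply_moves --pt "0 0 0 0 -0.95 0" --pt "0 0 0 0 -0.95 0" --pt "0 0 0 0 -0.95 0" --pt "0 0 0 0 -0.95 0" --pt "0 0 0 0 -0.95 0" --pt "0 0 0 0 -0.95 0" --pt "0 0 0 0 -0.95 0" --pt "0 0 0 0 -0.95 0" --pt "0 0 0 0 -0.95 0" --pt "0 0 0 0 -0.95 0" --pt "0 0 0 0 -0.95 0" --pt "0 0 0 0 -0.95 0"

```text
clock: 25.88
eef_pos: [513.4, 368.2, 326.0]
tool_rot: [-1.601, 0.02, -0.703]
force: [0.9, 0.4, -6.6]
width: 8.8
```

Request:
apply_moves --pt "0 0 0 0 -0.95 0" --pt "0 0 0 0 -0.95 0" --pt "0 0 0 0 -0.95 0" --pt "0 0 0 0 -0.95 0" --pt "0 0 0 0 -0.95 0" --pt "0 0 0 0 0 0"

```text
clock: 26.62
eef_pos: [513.6, 368.1, 325.8]
tool_rot: [-1.582, 0.035, -0.045]
force: [0.0, 0.4, -6.1]
width: 8.9
```

Run:
```python
from h import *
s=st(); plan([482,371,300],Rtool(.095+np.pi,0));plan([482,371,300],Rtool(.095+np.pi,np.pi/4))
```

```text
26.62 pos [513.6 368.1 325.8] rpy [-1.5822  0.0348 -0.0451] q [-0.298  0.604 -0.642  1.393  0.341  1.292  0.568] F [ 0.   0.4 -6.1] w 8.9
rot units [ 0.064 -1.002 -0.255] then shift [-0.779  0.644  0.147] | shift in current axes [-0.769  0.671  0.044]
rot units [-0.332 -0.973  5.361] then shift [-0.095  1.006  0.147] | shift in current axes [-0.769  0.671  0.044]
```

Request:
apply_moves --pt "0.06 0 0 0.06 -0.98 0" --pt "0 0 0 0 0 0.6" --pt "0 0 0 0 0 0.6" --pt "0 0 0 0 0 0.6" --pt "0 0 0 0 0 0.6" --pt "0 0 0 0 0 0.6" --pt "0 0 0 0 0 0.6" --pt "0 0 0 0 0 0.6" --pt "0 0 0 0 0 0.6" --pt "0 0 0 0 0 0.5" --pt "0 0 0 0 0 0" --pt "0 0 0 0 0 0"

```text
clock: 28.12
eef_pos: [496.3, 363.5, 312.2]
tool_rot: [-1.549, 0.751, 0.099]
force: [0.6, 0.4, -5.2]
width: 9.3
```

Run:
```python
from h import *
s=st(); plan([468.8,370,180],Rtool(.095+np.pi,np.pi/4))
```

```text
28.12 pos [496.3 363.5 312.2] rpy [-1.5486  0.7512  0.0989] q [-0.348  0.981 -0.477  0.853 -0.062  1.98   0.9  ] F [ 0.6  0.4 -5.2] w 9.3
rot units [-0.14   0.023  0.245] then shift [1.862 2.81  0.226] | shift in current axes [1.766 2.876 0.165]
```

Request:
apply_moves --pt "0.3 0.4 0 0 0 0" --pt "0.4 0.6 0.1 0 0 0" --pt "0.4 0.6 0.1 0 0 0" --pt "0.4 0.6 0 0 0 0" --pt "0.25 0.4 0 -0.1 0 0.2" --pt "0 0 0 0 0 0" --pt "0 0 0 0 0 0"

```text
clock: 29.0
eef_pos: [475.8, 371.2, 188.7]
tool_rot: [-1.562, 0.78, 0.099]
force: [0.4, -0.7, -5.6]
width: 9.0
```

Run:
```python
from h import *
s=st(); plan([468.8,370,170],Rtool(.097+np.pi,np.pi/4)); c,im=snap("wrist","w6"); c2,im2=snap("side","s3")
a=cv2.resize(im2[180:340,110:310],(500,400)); cv2.imwrite("pics/j6.png",np.vstack([np.hstack([a,cv2.resize(im,(300,188)).copy() if 0 else cv2.copyMakeBorder(cv2.resize(im,(300,188)),0,212,0,0,cv2.BORDER_CONSTANT)])]))
```

```text
29.0 pos [475.8 371.2 188.7] rpy [-1.5623  0.7804  0.0992] q [-0.353  1.077 -0.467  1.007 -0.029  1.772  0.94 ] F [ 0.4 -0.7 -5.6] w 9.0
rot units [-0.049  0.011  0.036] then shift [ 0.205  0.456 -0.012] | shift in current axes [ 0.203  0.457 -0.016]
```

View pics/j6.png

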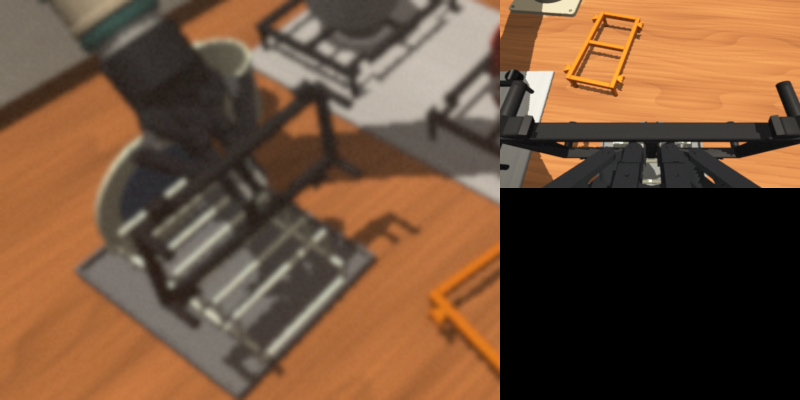

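Run:
```python
from h import *
s=read_state(); c=calibration("wrist"); cs=calibration("side"); M=R.from_euler("xyz",s["tool_rot"]).as_matrix()
g=s["eef_pos"]-19*M[:,1]
bx=(-M[:,0]-M[:,1])/2**.5   # bridge x (up at the drainer), tool frame fixed by the 45 deg grip
bz=(M[:,0]-M[:,1])/2**.5; by=np.cross(bz,bx)
print("bx",bx.round(3),"bz",bz.round(3),"by",by.round(3))
o=g-15.5*bx; print("centre",o.round(1))
im=cv2.imread("pics/w6.png"); g1=im.max(2).astype(int)
for dz in(6,-6):
  for dx in(45,55): print("upper rail edge",dx,dz,proj(c,o+dx*bx+dz*bz+60*by).round(1))
u=int(proj(c,o+50*bx+60*by)[0]); print(u,g1[250:310,u])
V=cv2.imread("pics/s3.png")
for x,y,z in [(50,-105,0),(50,105,0),(-50,-105,0),(-50,105,0),(0,0,0),(-69,84,0),(-69,-84,0)]:
    q=proj(cs,o+x*bx+y*by+z*bz); cv2.circle(V,tuple(np.round(q).astype(int)),1,(0,0,255),-1)
for x in (-98,-70):
  for y in(-60,60):
    p=[565.8+.995*x-.097*y,379.7+.1*x+y,80]; cv2.circle(V,tuple(np.round(proj(cs,p)).astype(int)),1,(255,0,0),-1)
cv2.imwrite("pics/s3c.png",cv2.resize(V[180:340,110:310],(800,640))[:600])
```

```text
bx [-0.005 -0.006  1.   ] bz [0.996 0.093 0.006] by [ 0.093 -0.996 -0.006]
centre [489.4 372.2 187. ]
upper rail edge 45 6 [139.8 295.5]
upper rail edge 55 6 [124.3 288.3]
upper rail edge 45 -6 [147.9 259.9]
upper rail edge 55 -6 [133.8 250.2]
136 [239 240 241 242 241 241 240 236 233 221 170 105  67  59  62  62  62  62
  60  61  62  63  65  62  60  63  61  59  60  61  64  64  63  62  62  61
  59  61  63  62  62  60  60  56  54  48  42  35  27  22  34  83 148 202
 216 208 191 173 144  92]
```

View pics/s3c.png

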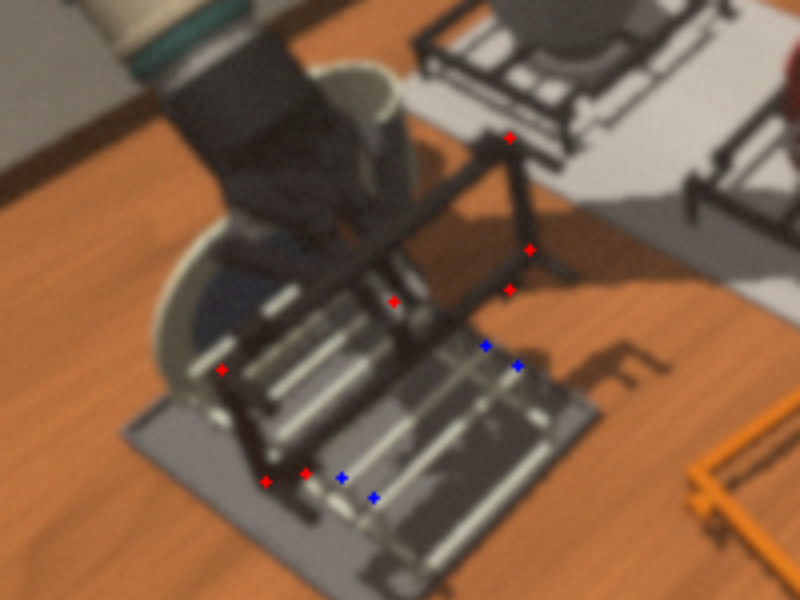

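The predicted bridge corners (red) and first two hoops (blue) line up with the picture. The piece is upright, and slot -84 lies between the two marked hoops. Now I'll align over the slot and descend.

Run:
```python
from h import *
s=read_state(); M=R.from_euler("xyz",s["tool_rot"]).as_matrix()
for d in ([-7.2,-.9,-25],[0,0,-10]): print((M.T@np.array(d)/40).round(3))
```

```text
[ 0.31   0.572 -0.009]
[ 0.176  0.178 -0.001]
```

Request:
apply_moves --pt "0.15 0.28 0 0 0 0" --pt "0.16 0.29 0 0 0 0" --pt "0.2 0.2 0 0 0 0" --pt "0.15 0.15 0 0 0 0" --pt "0 0 0 0 0 0"

```text
clock: 29.72
eef_pos: [467.8, 369.6, 141.9]
tool_rot: [-1.566, 0.783, 0.097]
force: [0.2, -0.3, -6.0]
width: 8.7
```

```bash
cat >> h.py <<'E'
def piece():
    s=st(); M=R.from_euler("xyz",s["tool_rot"]).as_matrix(); bx=(-M[:,0]-M[:,1])/2**.5
    o=s["eef_pos"]-19*M[:,1]-15.5*bx; d=np.array([482.2,371.3,93])-o
    print("bx",bx.round(3),"centre",o.round(1),"to go",d.round(1),"units",(M.T@d/40).round(3)); return o,M
E
python3 - <<'E'
from h import *
o,M=piece(); c,V=snap("side","s4"); bx=(-M[:,0]-M[:,1])/2**.5; bz=(M[:,0]-M[:,1])/2**.5; by=np.cross(bz,bx)
for y in(-60,60): cv2.circle(V,tuple(np.round(proj(c,o-55*bx+y*by)).astype(int)),1,(0,0,255),-1)
cv2.imwrite("pics/s4c.png",cv2.resize(V[230:340,130:270],(750,590),interpolation=cv2.INTER_CUBIC))
E
```

```text
29.73 pos [467.8 369.6 141.9] rpy [-1.5658  0.7834  0.0971] q [-0.352  1.116 -0.461  1.058 -0.014  1.691  0.955] F [ 0.2 -0.3 -6. ] w 8.7
bx [-0.002 -0.004  1.   ] centre [481.2 370.8 139.8] to go [  1.    0.5 -46.8] units [0.845 0.811 0.005]
```

Request:
apply_moves --pt "0.1 0.08 0 0 0 0" --pt "0.12 0.12 0 0 0 0" --pt "0.12 0.12 0 0 0 0" --pt "0 0 0 0 0 0"

```text
clock: 30.28
eef_pos: [468.3, 369.7, 123.4]
tool_rot: [-1.566, 0.783, 0.097]
force: [-0.6, 0.1, -6.4]
width: 9.2
```

Run:
```python
from h import *
piece()
```

```text
30.27 pos [468.3 369.7 123.4] rpy [-1.5658  0.7832  0.0973] q [-0.353  1.138 -0.458  1.06  -0.007  1.669  0.963] F [-0.6  0.1 -6.4] w 9.2
bx [-0.002 -0.004  1.   ] centre [481.7 371.  121.4] to go [  0.5   0.3 -28.4] units [0.509 0.494 0.004]
```

Request:
apply_moves --pt "0.15 0.14 0 0 0 0" --pt "0.15 0.14 0 0 0 0" --pt "0.1 0.1 0 0 0 0" --pt "0.03 0.03 0 0 0 0" --pt "0 0 0 0 0 0" --pt "0 0 0 0 0 0"

```text
clock: 31.02
eef_pos: [469.4, 370.4, 100.8]
tool_rot: [-1.564, 0.782, 0.098]
force: [-0.8, 0.6, -6.1]
width: 9.1
```

Run:
```python
from h import *
piece()
```

```text
31.02 pos [469.4 370.4 100.8] rpy [-1.5641  0.7816  0.0983] q [-0.354  1.165 -0.454  1.059  0.002  1.642  0.971] F [-0.8  0.6 -6.1] w 9.1
bx [-0.003 -0.005  1.   ] centre [482.8 371.6  98.8] to go [-0.6 -0.3 -5.8] units [ 0.091  0.113 -0.008]
```

Request:
apply_moves --pt "0.035 0.045 0 0 0 0" --pt "0.03 0.03 0 0 0 0" --pt "0.02 0.02 0 0 0 0" --pt "0 0 0 0 0 0" --pt "0 0 0 0 0 0"

```text
clock: 31.65
eef_pos: [469.0, 370.6, 97.2]
tool_rot: [-1.563, 0.783, 0.099]
force: [0.6, -0.1, 6.4]
width: 8.8
```

Run:
```python
from h import *
piece()
```

```text
31.65 pos [469.  370.6  97.2] rpy [-1.5631  0.7826  0.0993] q [-0.355  1.169 -0.454  1.06   0.003  1.638  0.973] F [ 0.6 -0.1  6.4] w 8.8
bx [-0.002 -0.006  1.   ] centre [482.3 371.8  95.2] to go [-0.1 -0.5 -2.2] units [ 0.035  0.042 -0.013]
```

The bed wires now carry the piece: the force went from -6.1 to +6.4 N, and the centre is about 57 mm above the bed. Releasing.

Request:
apply_moves --pt "0 0 0 0 0 0" --pt "0 0 0 0 0 0" --pt "0 0 0 0 0 0" --pt "0 0 0 0 0 0" --pt "0 0 0 0 0 0" --pt "0 0 0 0 0 0" --jaw -0.2

```text
clock: 32.4
eef_pos: [469.0, 370.2, 95.4]
tool_rot: [-1.565, 0.782, 0.098]
force: [0.4, -0.0, 0.5]
width: 34.0
```

Run:
```python
from h import *
piece()
c=calibration("wrist"); im=get_image("wrist"); cv2.imwrite("pics/w7.png",im[:,:,::-1]); a=cv2.imread("pics/w6.png").max(2).astype(int); g=im.max(2).astype(int)
for u in(136,500): print(u,"before",a[230:320:3,u],"now",g[230:320:3,u])
```

```text
32.4 pos [469.  370.2  95.4] rpy [-1.5645  0.782   0.098 ] q [-0.355  1.171 -0.453  1.061  0.004  1.636  0.973] F [ 0.4 -0.   0.5] w 34.0
bx [-0.003 -0.005  1.   ] centre [482.4 371.5  93.4] to go [-0.2 -0.2 -0.4] units [ 0.002  0.01  -0.004]
136 before [238 239 242 233 231 234 239 240 241 236 170  59  62  61  65  63  60  64
  62  61  62  56  42  22 148 208 144  17  16  20] now [ 33  34  54 233 243 248 245 246 242 239 212 154 125 119 118 129 129 126
 128 127 125 129 132 119  63  27  25  26  23  30]
500 before [233 232 228 229 229 228 232 236 232 230 164  59  61  61  63  62  62  60
  62  62  64  59  42  24  53  75  61  36  21  22] now [ 38  33  45 223 237 241 246 248 245 240 239 245 242 242 243 241 226 174
 123  79  68  67  68  59  46  39  36  32  26  32]
```

Request:
apply_moves --pt "0.02 -0.1 0 0 0 0" --pt "0.03 -0.15 0 0 0 0" --pt "0.03 -0.2 0 0 0 0" --pt "0.03 -0.2 0 0 0 0" --pt "0 -0.3 0 0 0 0" --pt "0 -0.3 0 0 0 0"

```text
clock: 33.2
eef_pos: [507.9, 373.7, 128.3]
tool_rot: [-1.564, 0.782, 0.098]
force: [-0.6, 0.3, -0.4]
width: 34.0
```

Request:
apply_moves --pt "0 -0.5 0 0 0 0" --pt "0 -0.7 0 0 0 0" --pt "0 -0.7 0 0 0 -0.3" --pt "0 -0.7 0 0 0 -0.6" --pt "0 -0.7 0 0 0 -0.6" --pt "0 0 0 0 0 0" --pt "0 0 0 0 0 0"

```text
clock: 34.08
eef_pos: [596.1, 381.5, 224.2]
tool_rot: [-1.566, 0.574, 0.096]
force: [0.4, -0.9, -0.3]
width: 34.3
```

Run:
```python
from h import *
st()
# lean and position of the piece from the top and side views: dark upper-rail / corner pixels near prediction
for n in("top","side"):
    c,im=snap(n,n+"9"); cv2.imwrite(f"pics/{n}9.png",im)
    o=np.array([482.2,371.3,93]); ex=np.array([.995,.097,0]); ey=np.array([-.097,.995,0]); b=cv2.GaussianBlur(im,(3,3),0).max(2).astype(float)
    from scipy.ndimage import map_coordinates
    for a in(-20,-15,-10,-5,0,5,10,15,20):
        t=np.radians(a); up=np.array([0,0,1])*np.cos(t)+ex*np.sin(t); base=o-50*np.array([0,0,1.])
        val=[]
        for y in np.linspace(-95,95,60):
            q=proj(c,base+100*up+y*ey); val.append(map_coordinates(b,[[q[1]],[q[0]]],order=1)[0])
        print(n,a,"median",np.median(val).round(),"p80",np.percentile(val,80).round())
```

```text
34.08 pos [596.1 381.5 224.2] rpy [-1.5661  0.5738  0.0963] q [-0.411  1.131 -0.367  0.608  0.036  1.93   1.012] F [ 0.4 -0.9 -0.3] w 34.3
top -20 median 108.0 p80 123.0
top -15 median 63.0 p80 100.0
top -10 median 57.0 p80 100.0
top -5 median 93.0 p80 108.0
top 0 median 151.0 p80 158.0
top 5 median 105.0 p80 144.0
top 10 median 121.0 p80 138.0
top 15 median 140.0 p80 159.0
top 20 median 116.0 p80 148.0
side -20 median 118.0 p80 156.0
side -15 median 69.0 p80 75.0
side -10 median 81.0 p80 103.0
side -5 median 150.0 p80 172.0
side 0 median 149.0 p80 167.0
side 5 median 118.0 p80 151.0
side 10 median 129.0 p80 145.0
side 15 median 145.0 p80 163.0
side 20 median 84.0 p80 126.0
```

Run:
```python
from h import *
for n in("top","side"):
    A=cv2.imread(f"pics/{n}0.png");B=cv2.imread(f"pics/{n}9.png")
    for nm,f in(("red",lambda I:(I[:,:,2]>120)&(I[:,:,1]<50)&(I[:,:,0]<60)),("green",lambda I:(I[:,:,1]>I[:,:,2]*1.6)&(I[:,:,1]>I[:,:,0]*1.3)&(I[:,:,1]>35))):
        r=[]
        for I in(A,B):
            m=f(I.astype(int)); m[:,:100]=0; m[:, 480:]=0; r.append((np.argwhere(m).mean(0).round(1),m.sum()))
        print(n,nm,r)
    g=lambda I:cv2.GaussianBlur(cv2.cvtColor(I,cv2.COLOR_BGR2GRAY),(3,3),0).astype(np.float32)
    boxes={"casserole+front":(290,185,380,245),"mug":(245,100,278,142)} if n=="top" else {"milkpan+rear":(215,150,270,210),"mug":(178,190,222,238),"bottle":(288,110,315,165),"front":(285,180,370,250)}
    for k,(x0,y0,x1,y1) in boxes.items():
        T=g(A)[y0+4:y1-4,x0+4:x1-4]; r=cv2.matchTemplate(g(B)[y0-4:y1+4,x0-4:x1+4],T,cv2.TM_CCOEFF_NORMED); _,m,_,l=cv2.minMaxLoc(r); print(n,k,"score",round(m,2),"shift",(l[0]-8,l[1]-8))
st()
```

```text
top red [(array([208.4, 340.8]), np.int64(1071)), (array([206.4, 343.8]), np.int64(918))]
top green [(array([119.5, 402.3]), np.int64(382)), (array([119.5, 402.4]), np.int64(381))]
top casserole+front score 0.73 shift (0, 0)
top mug score 0.82 shift (0, 0)
side red [(array([202.3, 326.7]), np.int64(315)), (array([207.1, 329.5]), np.int64(218))]
side green [(array([131.1, 300.6]), np.int64(95)), (array([131.7, 300.6]), np.int64(96))]
side milkpan+rear score 0.95 shift (0, 0)
side mug score 0.85 shift (0, 0)
side bottle score 0.68 shift (0, 0)
side front score 0.79 shift (0, 0)
34.17 pos [595.8 381.3 223. ] rpy [-1.567   0.5757  0.096 ] q [-0.411  1.132 -0.367  0.609  0.036  1.93   1.012] F [ 0.1 -0.6 -0.4] w 34.4
```

```bash
python3 -c "
from h import *
print(finish_job()); st()"
```

```text
the job is handed in; nothing more can be done
None
the job is handed in; nothing more can be done
```

The job is handed in at about 34 s on the robot's clock, with no verdict reported. The bridge piece stands on its long side in the drainer slot at x = -84 mm, released.

**What I did**
1. I gripped the middle bar, lifted the piece straight up out of its dovetails and set it flat on the board. The wrist picture showed it flat and centred, with no force on the fingers.
2. I gripped the bar again with the tool tilted 45°, so the piece could be turned onto its side.
3. My first approach at the drainer ran into the limits of joints 6 and 7. I turned the tool half a turn about the vertical in the air, then lowered the piece into the slot until the bed wires carried its weight.

**Last checks**
- **Height:** by arm position, its centre was about 55–57 mm above the bed when I let go.
- **Lean:** the top and side images put it at roughly 10–15° towards the robot side, under the 20° limit.
- **Wrist picture disagrees:** just after release it hinted at a lean the other way. The later top and side measurements both pointed to the robot side.
- **Other objects:** template matching showed no shift of the pans, supports, bottle or mug. Some match scores were only 0.7–0.8.
- **Casserole colour:** its red centroid moved 3–6 pixels. I put that down to the arm's shadow, because the template match there was at zero shift.
- **Robot:** at hand-in the wrist force was near zero and the tool was clear, with its tip about 225 mm above the worktop.

The viewer's limit of 12 pictures was used up, so the final descent and these last checks were done by numbers only.

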